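Put the washers' water filter on bypass

ROBOT

A 7-joint arm with a two-finger parallel gripper is mounted at the origin on the work surface. World frame = base frame: x ahead of the robot, y to its left, z up, the work surface at z = 0. Lengths are in m, angles in rad, forces in N, time in s.
With the tool pointing down it reaches from about 0.4 to 0.85 m from the base axis. Payload 10.4 kg.
Tool frame: the origin (TCP) lies on the centre line of the jaws, within the pads' length; the fingertips stand 11 mm ahead of it and the grasp point (between the pads) lies 8 mm behind it (manip.finger_overhang is the distance from the TCP to the fingertips, in m); z points along the fingers, y is the line along which they close (so a half turn about z gives the same grasp; the last joint's range is limited). The gripper opens to 85 mm and grips with 20 to 120 N. Pads are 22 mm wide; open, the fingers measure 114 mm over their backs; the gripper's body (76 mm by 85 mm) begins 54 mm behind the grasp point. The pads swing forward as they close: fully open they stand 13 mm farther back than shut.
Start: joints at [-1.244, 0.332, -0.065, 1.46, 0.022, 1.35, -0.088], TCP at [0.214, 0.587, 0.242] pointing down, gripper open.
Joint ranges: [-2.6, 2.6], [-0.5, 2.12], [-1.47, 1.34], [0.16, 2.42], [-1.27, 4.41], [0.06, 2.06], [-2.6, 2.6]. Speed limits (rad/s): [2.22, 2.22, 2.79, 2.79, 3.14, 3.14, 3.14].

INTERFACE

Orientations are given as a unit quaternion [x, y, z, w].
In Python, from workcell import manip, imaging, workorder gives the robot as it stands.
- The arm moves only by the tool jog_arm, never from a script. Its argument "deltas" is a list of rows, each an object with "gripper": the opening, from 0 (shut) to 1 (fully open); "offset": the shift along the tool's x, y, z in m, a list of three; "rotation": the turn, a rotation vector about the tool's x, y, z in degrees, a list of three. In form: [{"gripper": gripper, "offset": [tx, ty, tz], "rotation": [ax, ay, az]}, ...]. A call has 1 to 20 rows; each row shifts and turns the commanded pose from where the row before left it, along the tool's axes as they then stand; what a row does not reach is not made up. A row lasts 1/10 s, in which the tool goes at most 50 mm and 8.59 degrees, less where a joint would pass 70% of its speed; a pose out of reach is approached as far as the arm can. A call with a gripper value outside its range is refused whole. The fingers move at their own pace and stop on an object; "newtons" is the grip in N (left out, the last holds). Time passes only in rows, so rows that do not move let the fingers close. It gives the time, the measured TCP pose, the force, the opening and the grip force at its end, in the units of the state.
- manip.get_obs(): the state, without advancing time (a new reading comes with each control period).
- imaging.camera(name): name is "scene" or "top"; returns the picture (480x640x3 uint8, blue, green, red); there is no depth.
- imaging.camera_model(name): a dict with "camera_matrix" (3x3 intrinsics, pixels), "world_to_cam" (4x4, takes a point from world to camera coordinates). Camera axes: x right, y up, looking along -z (the intrinsics and any distortion apply to the point x, -y, -z); pixel columns grow to the right and rows downward; lengths in m; the calibration is good to about 2 mm. A picture is of the moment at which its call begins. camera_model takes no time and is no camera call.
- workorder.hand_in(): hands the job in; it is judged then, once.
The state is a dict: "clock": time; "joint_pos": joint angles; "joint_velocities": joint speeds; "tau": joint torques, N m; "position": TCP position; "ee_rot": TCP orientation; "ft_force": force on the tool from outside, world axes, zero at the start; "torque": the same for the moment, N m; "grip_width": opening from 0.0 (shut) to 1.0 (fully open); "grasp_force": force on a finger pad.
Only numpy, scipy, OpenCV 4.12 (cv2) and the standard library are available. Lean on these libraries where they do the work, as an engineer would, in place of code of your own. Each camera call takes 0.05 s, during which the arm holds its last target. There are 200 camera calls.

TASK

The cartridge in the water filter is due for a change, so put the filter on bypass without cutting the water to the washers: with one finger, push the lever of the bypass valve on the plain pipe behind the filter fully open (along its pipe), and only then push the levers of the two valves left and right of the filter fully shut (square across their pipe), in either order. Only push the levers round; leave the spare cartridge, tools and other things on the counter where they are.

Things in the scene. Friction and masses are not known exactly. Their poses are not given: they have to be found in the camera images.
- manifold: Fixed pipework on the counter. Origin on the counter under the filter's centre; x away from the robot at yaw 0, y left, z up. Two 22 mm copper pipes along y, axes 165 mm up: filter run at x = 0 (valves at y = +-150 mm) and behind it, at x = 110 mm, the plain bypass run (valve at y = 0). Joined at y = +-235 mm; the filter run goes on to y = +-300 mm and down into the counter.
- filter_top (a point): Centre of the flat top of the filter housing, 190 mm above the counter, in the middle of the filter run: white head 112 mm in diameter over a clear bowl with a white cartridge in it. Fixed.
- left_valve (a joint): Lever of the valve to the left of the filter, a quarter-turn ball valve. Value = how far it is open: 0 fully shut (lever square across the pipe, pointing to the manifold's -x, towards the robot), 1.571 fully open (lever along the pipe, pointing to -y); opening is anticlockwise seen from above, hard stop at each end. Stiff, stays where left: about 7 N sideways on the grip moves it.
- left_valve_stem (a point): Point on the upright stem axis of the valve to the left of the filter, at the height of the middle of its grip (215 mm above the counter); the stem's own top is at about 210 mm.
- left_valve_grip (a point): Centre of the black grip of the valve to the left of the filter, 65 mm from the stem. Level bar 18 mm wide, 11 mm thick (210 to 221 mm above the counter), from 36 to 94 mm out from the stem; inward of it a thin steel strip slopes down to the stem. Clear air beneath, down to the pipes (tops at 176 mm, fittings 180 mm).
- right_valve (a joint): Lever of the valve to the right of the filter, a quarter-turn ball valve. Value = how far it is open: 0 fully shut (lever square across the pipe, pointing to the manifold's -x, towards the robot), 1.571 fully open (lever along the pipe, pointing to -y); opening is anticlockwise seen from above, hard stop at each end. Stiff, stays where left: about 7 N sideways on the grip moves it.
- right_valve_stem (a point): Point on the upright stem axis of the valve to the right of the filter, at the height of the middle of its grip (215 mm above the counter); the stem's own top is at about 210 mm.
- right_valve_grip (a point): Centre of the black grip of the valve to the right of the filter, 65 mm from the stem. Level bar 18 mm wide, 11 mm thick (210 to 221 mm above the counter), from 36 to 94 mm out from the stem; inward of it a thin steel strip slopes down to the stem. Clear air beneath, down to the pipes (tops at 176 mm, fittings 180 mm).
- bypass_valve (a joint): Lever of the bypass valve behind the filter, a quarter-turn ball valve. Value = how far it is open: 0 fully shut (lever square across the pipe, pointing to the manifold's +x, away from the robot), 1.571 fully open (lever along the pipe, pointing to +y); opening is anticlockwise seen from above, hard stop at each end. Stiff, stays where left: about 7 N sideways on the grip moves it.
- bypass_valve_stem (a point): Point on the upright stem axis of the bypass valve behind the filter, at the height of the middle of its grip (215 mm above the counter); the stem's own top is at about 210 mm.
- bypass_valve_grip (a point): Centre of the black grip of the bypass valve behind the filter, 65 mm from the stem. Level bar 18 mm wide, 11 mm thick (210 to 221 mm above the counter), from 36 to 94 mm out from the stem; inward of it a thin steel strip slopes down to the stem. Clear air beneath, down to the pipes (tops at 176 mm, fittings 180 mm).
- cartridge: Bystander, loose: spare white filter cartridge, 60 mm diameter, 125 mm tall, standing on the counter between the two pipe runs. Origin at the centre of its underside unless said.
- grease: Bystander, loose: small white jar, 50 mm diameter, 40 mm tall, between the two pipe runs. Origin at the centre of its underside unless said.
- spanner: Bystander, loose: grey plastic ring spanner for the filter bowl, lying in front of the filter: ring 144 mm across with a 130 mm handle, 14 mm thick; origin at the ring's centre, on the counter.
- wrench: Bystander, loose: steel wrench 180 mm long, lying behind the left end of the pipes. Origin at the centre of its underside unless said.
- mug: Bystander, loose: white mug, 80 mm diameter, 95 mm tall, behind the pipes. Origin at the centre of its underside unless said.
- detergent: Bystander, loose: blue detergent bottle, 84 mm diameter, 210 mm tall, behind the pipes. Origin at the centre of its underside unless said.
- carton: Bystander, loose: cardboard box 70 x 115 x 55 mm tall, in front of the left end of the pipes. Origin at the centre of its underside unless said.

How it is judged:
By the outcome, as a careful person would: the job done as asked, in the order asked, and still so for the second after the job is handed in, with the robot touching nothing.
It also fails if it takes over 58 s, if anything falls off the work surface, if the arm or the gripper's body presses on something with over 40 N, if the wrist force passes 120 N, or if a joint passes its speed limit or range.

## Working session

There is one attempt and no reset: what is moved stays moved. The work goes in short steps, Python scripts to look and compute and a tool call to move; the robot and the scene stay as the last step left them, time stands still between calls to the robot, and variables do not carry over. Pictures are saved under pics/ and viewed, at most 10 in all, crops included, and the job is handed in when it is done.

Besides the shell and the picture viewer there is one more tool, called as a command line: name --argument value ..., lists and objects as JSON in quotes. jog_arm: Moves the arm, as the interface text tells. Its arguments: {"type":"object","properties":{"deltas":{"type":"array","items":{"type":"object","properties":{"gripper":{"type":"number"},"offset":{"type":"array","items":{"type":"number"}},"rotation":{"type":"array","items":{"type":"number"}}}}},"newtons":{"type":"number"}},"required":["deltas"]}

```bash
mkdir -p pics; python3 - <<'E'
from workcell import manip, imaging
import cv2
for n in("scene","top"):
    cv2.imwrite(f"pics/{n}0.png",imaging.camera(n)); m=imaging.camera_model(n); print(m)
o=manip.get_obs();print({k:o[k] for k in("clock","position","ee_rot","grip_width")},manip.finger_overhang)
E
```

```text
{'camera_matrix': array([[596.8122762 ,   0.        , 309.21323271],
       [  0.        , 596.8122762 , 236.78429533],
       [  0.        ,   0.        ,   1.        ]]), 'world_to_cam': array([[ 1.77145529e-01,  9.84184650e-01,  1.91666434e-04,
        -1.89372881e-01],
       [-8.34363108e-01,  1.50075533e-01,  5.30391872e-01,
         3.76663121e-01],
       [ 5.21974774e-01, -9.41164682e-02,  8.47752573e-01,
        -1.57251281e+00],
       [ 0.00000000e+00,  0.00000000e+00,  0.00000000e+00,
         1.00000000e+00]])}
{'camera_matrix': array([[500.39969867,   0.        , 317.10107517],
       [  0.        , 500.39969867, 222.48967553],
       [  0.        ,   0.        ,   1.        ]]), 'world_to_cam': array([[ 0.02462822, -0.99946448, -0.02154543,  0.08542761],
       [ 0.99417596,  0.02222467,  0.1054525 , -0.58730472],
       [-0.10491719, -0.02401706,  0.99419091, -0.98795736],
       [ 0.        ,  0.        ,  0.        ,  1.        ]])}
{'clock': 0.1, 'position': array([0.21408049, 0.58683271, 0.24157191]), 'ee_rot': array([ 1.74002186e-01,  9.84745042e-01, -6.58593139e-04, -8.64344048e-05]), 'grip_width': 0.9954908650473234} 0.011
```

View pics/scene0.png

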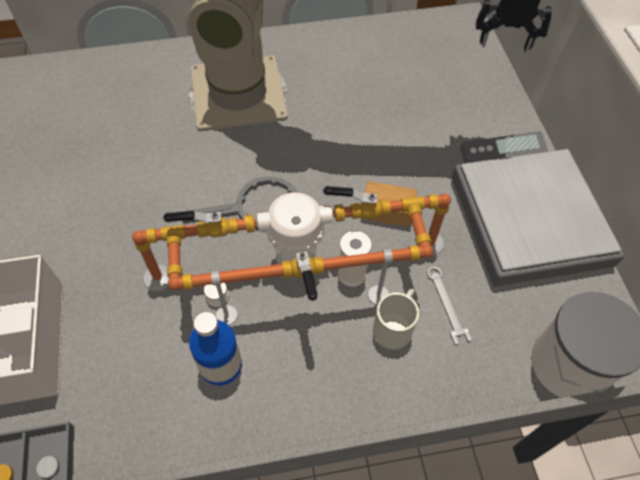

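View pics/top0.png

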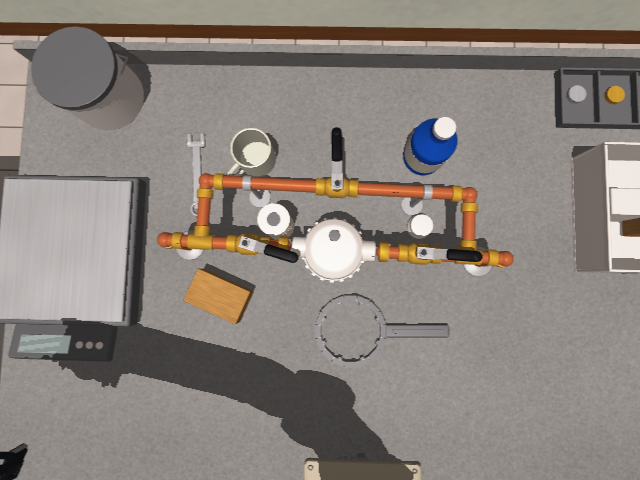

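The top view shows the manifold nearly square on. The bypass lever points away, with its stem near (337,184) and tip near (336,130). The left lever runs from about (246,243) to (297,258) and the right one from (424,254) to (481,256). I'll enlarge it to read these more closely.

```bash
python3 - <<'E'
import cv2
i=cv2.imread("pics/top0.png")[115:285,150:520]
cv2.imwrite("pics/topc.png",cv2.resize(i,(777,357),interpolation=cv2.INTER_CUBIC))
i=cv2.imread("pics/scene0.png")[170:310,120:460]
cv2.imwrite("pics/scenec.png",cv2.resize(i,(782,322),interpolation=cv2.INTER_CUBIC))
E
```

```text
(no output)
```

View pics/topc.png

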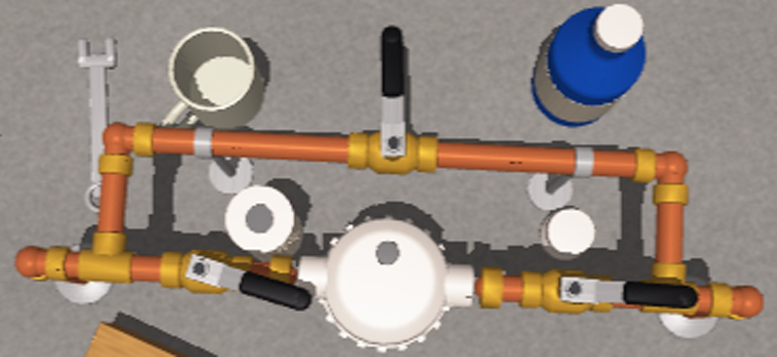

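View pics/scenec.png

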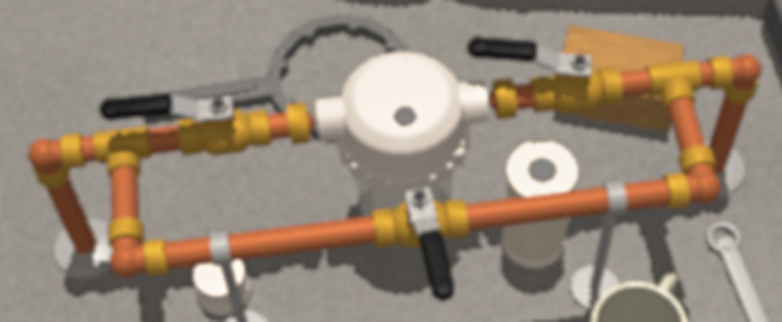

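```bash
cat > h.py <<'E'
import numpy as np
from workcell import imaging
def back(n,uv,z):
    m=imaging.camera_model(n);T=m["world_to_cam"];R,t=T[:3,:3],T[:3,3]
    d=np.linalg.inv(m["camera_matrix"])@[uv[0],uv[1],1];d=R.T@(d*[1,-1,-1]);c=-R.T@t
    return (c+d*(z-c[2])/d[2])
E
python3 - <<'E'
from h import *
from scipy.optimize import least_squares
P={"bs":(.21,(393,144),(419,198)),"bg":(.221,(392,62),(434,263)),"ls":(.21,(200,268),(580,64)),"lg":(.221,(275,290),(502,48)),"rs":(.21,(573,289),(218,106)),"rg":(.221,(660,294),(137,107)),"ft":(.19,(387,278),(406,92))}
W={}
for k,(z,a,b) in P.items():
    A=back("top",(150+a[0]/2.1,115+a[1]/2.1),z);B=back("scene",(120+b[0]/2.3,170+b[1]/2.3),z)
    W[k]=(A[:2]+B[:2])/2; print(k,A[:2].round(4),B[:2].round(4))
M={"bs":(.11,0),"ls":(0,.15),"rs":(0,-.15),"ft":(0,0)}
def mp(p,q): c,s=np.cos(p[2]),np.sin(p[2]);return p[:2]+np.array([[c,-s],[s,c]])@q
f=lambda p:np.concatenate([mp(p,M[k])-W[k] for k in M])
r=least_squares(f,[.55,0,0]);print(r.x,r.fun.round(4))
for a in"blr":
    d=W[a+"g"]-W[a+"s"];print(a,mp(r.x,M[a+"s"]).round(4),np.hypot(*d),np.degrees(np.arctan2(d[1],d[0])-r.x[2]))
E
```

```text
bs [0.6333 0.0626] [0.638  0.0648]
bg [0.698  0.0649] [0.7016 0.0652]
ls [0.5297 0.2147] [0.5353 0.2178]
lg [0.5131 0.153 ] [0.5156 0.1555]
rs [ 0.5199 -0.0821] [ 0.5241 -0.0809]
rg [ 0.5171 -0.1476] [ 0.5213 -0.1441]
ft [0.5263 0.0649] [0.5238 0.0734]
[ 0.5263208   0.06786231 -0.03576628] [ 0.0006  0.0002 -0.0008  0.0015 -0.0011 -0.0005  0.0012 -0.0013]
b [0.6363 0.0639] 0.06413130502340551 3.2837159865271173
l [0.5317 0.2178] 0.06455668262278424 -104.24370552301764
r [ 0.521 -0.082] 0.06438018862728126 -90.48319376994468
```

jog_arm --deltas '[{"gripper": 0,"offset": [0,0,-0.02],"rotation": [0,0,-6]},{"gripper": 0,"offset": [0,0,-0.02],"rotation": [0,0,-6]},{"gripper": 0,"offset": [0,0,-0.02],"rotation": [0,0,-6]},{"gripper": 0,"offset": [-0.03,-0.033,0]},{"gripper": 0,"offset": [-0.03,-0.033,0]},{"gripper": 0,"offset": [-0.03,-0.033,0]},{"gripper": 0,"offset": [-0.03,-0.033,0]},{"gripper": 0,"offset": [-0.03,-0.033,0]},{"gripper": 0,"offset": [-0.03,-0.033,0]},{"gripper": 0,"offset": [-0.03,-0.033,0]},{"gripper": 0,"offset": [-0.03,-0.033,0]},{"gripper": 0,"offset": [-0.03,-0.033,0]},{"gripper": 0,"offset": [-0.03,-0.033,0]},{"gripper": 0,"offset": [-0.03,-0.033,0]},{"gripper": 0,"offset": [-0.03,-0.033,0]},{"gripper": 0,"offset": [-0.03,-0.033,0]},{"gripper": 0,"offset": [-0.03,-0.033,0]},{"gripper": 0,"offset": [-0.03,-0.033,0]},{"gripper": 0,"offset": [-0.03,-0.033,0]},{"gripper": 0,"offset": [-0.03,-0.033,0]}]'

```text
schema error: expected keys gripper, offset, rotation
```

```bash
cat >> h.py <<'E'
from workcell import manip
from scipy.spatial.transform import Rotation as Ro
def st():
    o=manip.get_obs();p=o["position"];a=-.03577;c,s=np.cos(a),np.sin(a);d=p[:2]-[.5263,.0679]
    R=Ro.from_quat(o["ee_rot"]).as_matrix()
    print("t",round(o["clock"],2),"man",(1e3*np.array([c*d[0]+s*d[1],-s*d[0]+c*d[1],p[2]])).round(1),"yaw y",np.degrees(np.arctan2(R[1,1],R[0,1])).round(2),"zax",R[:,2].round(3),"F",o["ft_force"].round(1),"g",round(o["grip_width"],3))
E
python3 -c "
from h import *;st();import cv2
i=imaging.camera('top');cv2.imwrite('pics/t1.png',cv2.resize(i[60:300,150:520],None,fx=2,fy=2))"
```

```text
t 0.1 man [-330.6  507.4  241.6] yaw y 69.96 zax [-0.    -0.001 -1.   ] F [ 0.2 -0.8  1.6] g 0.995
```

View pics/t1.png

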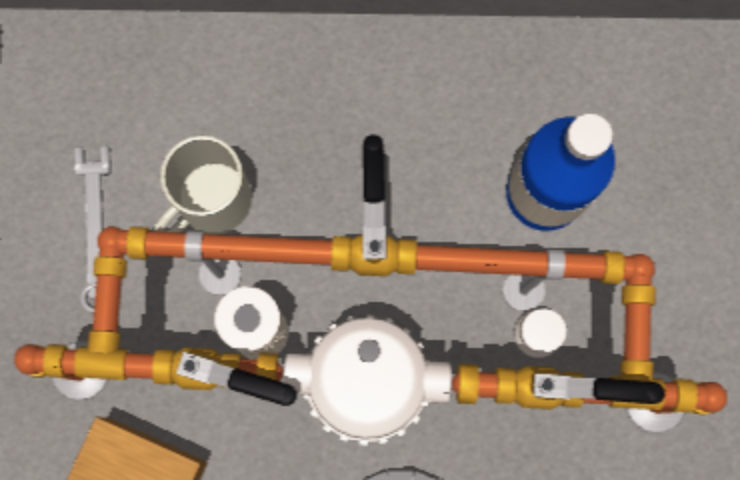

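The call was refused because every row needs all three keys. The picture is unchanged from before, so I'm resending the move.

jog_arm --deltas '[{"gripper": 0,"offset": [0,0,-0.02],"rotation": [0,0,-6]},{"gripper": 0,"offset": [0,0,-0.02],"rotation": [0,0,-6]},{"gripper": 0,"offset": [0,0,-0.02],"rotation": [0,0,-6]},{"gripper": 0,"offset": [-0.03,-0.033,0],"rotation": [0,0,0]},{"gripper": 0,"offset": [-0.03,-0.033,0],"rotation": [0,0,0]},{"gripper": 0,"offset": [-0.03,-0.033,0],"rotation": [0,0,0]},{"gripper": 0,"offset": [-0.03,-0.033,0],"rotation": [0,0,0]},{"gripper": 0,"offset": [-0.03,-0.033,0],"rotation": [0,0,0]},{"gripper": 0,"offset": [-0.03,-0.033,0],"rotation": [0,0,0]},{"gripper": 0,"offset": [-0.03,-0.033,0],"rotation": [0,0,0]},{"gripper": 0,"offset": [-0.03,-0.033,0],"rotation": [0,0,0]},{"gripper": 0,"offset": [-0.03,-0.033,0],"rotation": [0,0,0]},{"gripper": 0,"offset": [-0.03,-0.033,0],"rotation": [0,0,0]},{"gripper": 0,"offset": [-0.03,-0.033,0],"rotation": [0,0,0]},{"gripper": 0,"offset": [-0.03,-0.033,0],"rotation": [0,0,0]},{"gripper": 0,"offset": [-0.03,-0.033,0],"rotation": [0,0,0]},{"gripper": 0,"offset": [-0.03,-0.033,0],"rotation": [0,0,0]},{"gripper": 0,"offset": [-0.03,-0.033,0],"rotation": [0,0,0]},{"gripper": 0,"offset": [-0.03,-0.033,0],"rotation": [0,0,0]},{"gripper": 0,"offset": [-0.03,-0.033,0],"rotation": [0,0,0]}]'

```text
clock: 2.15
position: [0.7047, 0.0071, 0.302]
ee_rot: [0.018, 1.0, 0.0, -0.0]
ft_force: [0.6, 1.2, 0.1]
grip_width: -0.0
grasp_force: 0.0
```

```bash
python3 -c "
from h import *;import cv2
i=imaging.camera('top');cv2.imwrite('pics/t2.png',cv2.resize(i[60:300,150:520],None,fx=2,fy=2));st()"
```

```text
t 2.2 man [182.8 -62.3 300. ] yaw y 87.57 zax [-0.002 -0.005 -1.   ] F [-2.6 -5.5 -1.4] g -0.004
```

View pics/t2.png

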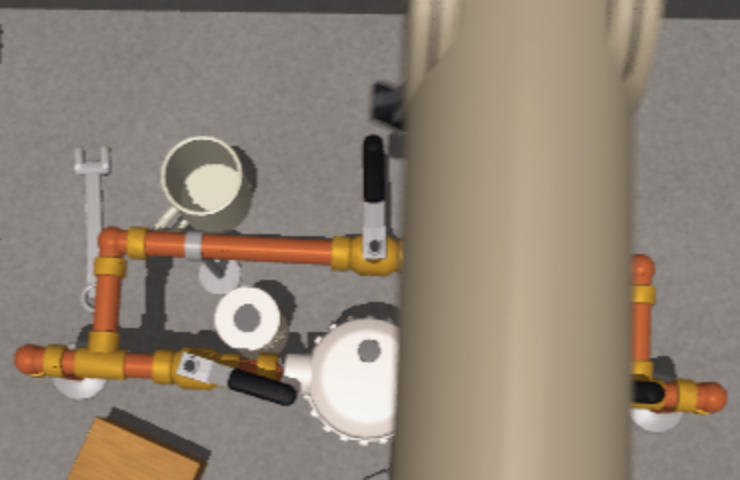

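The arm hides the right half of the view, and the gripper is above and to the right of the bypass lever tip (crop (373,150)). I'll go straight down now.

jog_arm --deltas '[{"gripper": 0,"offset": [0,0,0.025],"rotation": [0,0,0]},{"gripper": 0,"offset": [0,0,0.025],"rotation": [0,0,0]},{"gripper": 0,"offset": [0,0,0.025],"rotation": [0,0,0]},{"gripper": 0,"offset": [0,0,0.02],"rotation": [0,0,0]},{"gripper": 0,"offset": [0,0,0],"rotation": [0,0,0]},{"gripper": 0,"offset": [0,0,0],"rotation": [0,0,0]}]'

```text
clock: 2.8
position: [0.7038, 0.0084, 0.2076]
ee_rot: [0.018, 1.0, -0.0, -0.0]
ft_force: [0.2, 0.2, 0.6]
grip_width: -0.004
grasp_force: 0.0
```

```bash
python3 -c "
from h import *;st()"
```

```text
t 2.8 man [179.6 -53.1 207.6] yaw y 87.96 zax [-0. -0. -1.] F [0.2 0.2 0.6] g -0.004
```

jog_arm --deltas '[{"gripper": 0,"offset": [0,0.016,0],"rotation": [0,0,0]},{"gripper": 0,"offset": [0,0.015,0],"rotation": [0,0,0]},{"gripper": 0,"offset": [-0.001,0.009,0],"rotation": [0,0,0]},{"gripper": 0,"offset": [-0.001,0.009,0],"rotation": [0,0,0]},{"gripper": 0,"offset": [0.001,0.009,0],"rotation": [0,0,0]},{"gripper": 0,"offset": [0.001,0.009,0],"rotation": [0,0,0]},{"gripper": 0,"offset": [0.003,0.009,0],"rotation": [0,0,0]},{"gripper": 0,"offset": [0.003,0.009,0],"rotation": [0,0,0]},{"gripper": 0,"offset": [0.005,0.008,0],"rotation": [0,0,0]},{"gripper": 0,"offset": [0.005,0.008,0],"rotation": [0,0,0]},{"gripper": 0,"offset": [0.007,0.006,0],"rotation": [0,0,0]},{"gripper": 0,"offset": [0.007,0.006,0],"rotation": [0,0,0]},{"gripper": 0,"offset": [0.008,0.004,0],"rotation": [0,0,0]},{"gripper": 0,"offset": [0.008,0.003,0],"rotation": [0,0,0]},{"gripper": 0,"offset": [0,0,0],"rotation": [0,0,0]},{"gripper": 0,"offset": [0,0,0],"rotation": [0,0,0]}]'

```text
clock: 4.4
position: [0.6625, 0.1309, 0.2081]
ee_rot: [0.017, 1.0, 0.0, 0.001]
ft_force: [1.1, 0.2, 1.3]
grip_width: 0.004
grasp_force: 0.8
```

```bash
python3 -c "
from h import *;st()"
```

```text
t 4.4 man [133.8  67.9 208.1] yaw y 88.01 zax [ 0.001  0.    -1.   ] F [1.1 0.2 1.3] g 0.004
```

jog_arm --deltas '[{"gripper": 0,"offset": [0.003,0,0],"rotation": [0,0,0]},{"gripper": 0,"offset": [0.003,0,0],"rotation": [0,0,0]},{"gripper": 0,"offset": [0,0,0],"rotation": [0,0,0]},{"gripper": 0,"offset": [0,0,0],"rotation": [0,0,0]}]'

```text
clock: 4.8
position: [0.6588, 0.1314, 0.2082]
ee_rot: [0.017, 1.0, 0.001, 0.003]
ft_force: [16.0, 1.6, -4.1]
grip_width: -0.003
grasp_force: 7.7
```

```bash
python3 -c "
from h import *;st()"
```

```text
t 4.8 man [130.1  68.2 208.2] yaw y 88.0 zax [ 0.007  0.002 -1.   ] F [16.   1.6 -4.1] g -0.003
```

jog_arm --deltas '[{"gripper": 0,"offset": [0.003,0,0],"rotation": [0,0,0]},{"gripper": 0,"offset": [0,0,0],"rotation": [0,0,0]},{"gripper": 0,"offset": [0,0,0],"rotation": [0,0,0]},{"gripper": 0,"offset": [0,0,0],"rotation": [0,0,0]}]'

```text
clock: 5.2
position: [0.6585, 0.1314, 0.2085]
ee_rot: [0.018, 1.0, 0.001, 0.007]
ft_force: [31.8, 3.5, -12.7]
grip_width: 0.001
grasp_force: 15.7
```

```bash
python3 -c "
from h import *;st()"
```

```text
t 5.2 man [129.9  68.2 208.5] yaw y 87.98 zax [ 0.013  0.002 -1.   ] F [ 31.8   3.5 -12.7] g 0.001
```

jog_arm --deltas '[{"gripper": 0,"offset": [-0.017,0,0],"rotation": [0,0,0]},{"gripper": 0,"offset": [-0.017,0,0],"rotation": [0,0,0]},{"gripper": 0,"offset": [0,0,-0.035],"rotation": [0,0,0]},{"gripper": 0,"offset": [0,0,-0.035],"rotation": [0,0,0]},{"gripper": 0,"offset": [0,0,0],"rotation": [0,0,0]},{"gripper": 0,"offset": [0.034,0.002,0],"rotation": [0,0,0]},{"gripper": 0,"offset": [0.034,0.002,0],"rotation": [0,0,0]},{"gripper": 0,"offset": [0.034,0.002,0],"rotation": [0,0,0]},{"gripper": 0,"offset": [0.034,0.001,0],"rotation": [0,0,0]},{"gripper": 0,"offset": [0,0,0],"rotation": [0,0,0]},{"gripper": 0,"offset": [0,0,0],"rotation": [0,0,0]}]'

```text
clock: 6.3
position: [0.551, 0.1418, 0.2777]
ee_rot: [0.017, 1.0, 0.001, 0.0]
ft_force: [0.6, -1.2, 0.9]
grip_width: 0.002
grasp_force: 0.0
```

```bash
python3 -c "
from h import *;st();import cv2
i=imaging.camera('scene');cv2.imwrite('pics/s3.png',cv2.resize(i[130:330,110:470],None,fx=2.2,fy=2.2))"
```

```text
t 6.3 man [ 22.   74.8 277.7] yaw y 88.05 zax [ 0.     0.001 -1.   ] F [ 0.6 -1.2  0.9] g 0.002
```

View pics/s3.png

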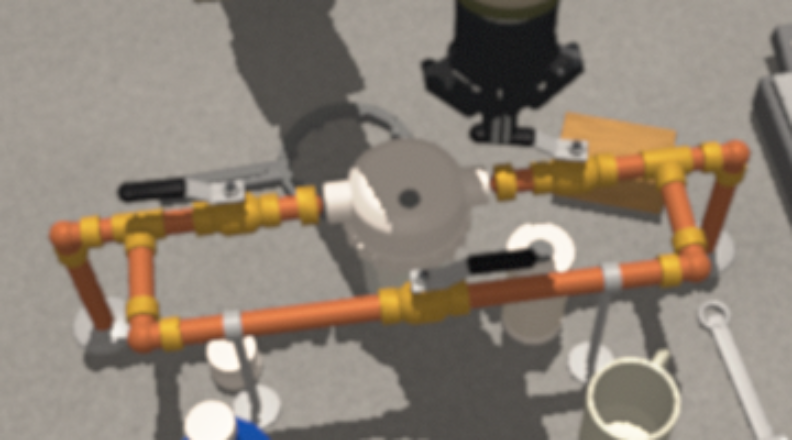

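The bypass lever now lies along its pipe, from about (430,280) to (530,262) in the crop. The finger is above and behind the left lever. Next I'll go down and sweep the left lever shut.

jog_arm --deltas '[{"gripper": 0,"offset": [0,0,0.035],"rotation": [0,0,0]},{"gripper": 0,"offset": [0,0,0.035],"rotation": [0,0,0]},{"gripper": 0,"offset": [0,0,0],"rotation": [0,0,0]},{"gripper": 0,"offset": [0.009,0.002,0],"rotation": [0,0,0]},{"gripper": 0,"offset": [0.009,0.002,0],"rotation": [0,0,0]},{"gripper": 0,"offset": [0.009,0.001,0],"rotation": [0,0,0]},{"gripper": 0,"offset": [0.009,0.001,0],"rotation": [0,0,0]},{"gripper": 0,"offset": [0.009,0.003,0],"rotation": [0,0,0]},{"gripper": 0,"offset": [0.009,0.003,0],"rotation": [0,0,0]},{"gripper": 0,"offset": [0.008,0.005,0],"rotation": [0,0,0]},{"gripper": 0,"offset": [0.008,0.005,0],"rotation": [0,0,0]},{"gripper": 0,"offset": [0.006,0.007,0],"rotation": [0,0,0]},{"gripper": 0,"offset": [0.006,0.007,0],"rotation": [0,0,0]},{"gripper": 0,"offset": [0.004,0.008,0],"rotation": [0,0,0]},{"gripper": 0,"offset": [0.004,0.008,0],"rotation": [0,0,0]},{"gripper": 0,"offset": [0,0.002,0],"rotation": [0,0,0]},{"gripper": 0,"offset": [0,0,0],"rotation": [0,0,0]},{"gripper": 0,"offset": [0,0,0],"rotation": [0,0,0]}]'

```text
clock: 8.15
position: [0.4643, 0.1973, 0.2096]
ee_rot: [0.018, 1.0, 0.0, 0.002]
ft_force: [1.3, -4.8, 3.9]
grip_width: -0.002
grasp_force: 2.6
```

```bash
python3 -c "
from h import *;st()"
```

```text
t 8.15 man [-66.6 127.1 209.6] yaw y 87.89 zax [ 0.003  0.001 -1.   ] F [ 1.3 -4.8  3.9] g -0.002
```

jog_arm --deltas '[{"gripper": 0,"offset": [0,0.003,0],"rotation": [0,0,0]},{"gripper": 0,"offset": [0,0.002,0],"rotation": [0,0,0]},{"gripper": 0,"offset": [0,0,0],"rotation": [0,0,0]},{"gripper": 0,"offset": [0,0,0],"rotation": [0,0,0]}]'

```text
clock: 8.55
position: [0.4643, 0.1978, 0.2095]
ee_rot: [0.02, 1.0, -0.003, 0.0]
ft_force: [-5.9, -21.9, 13.0]
grip_width: 0.0
grasp_force: 11.7
```

```bash
python3 -c "
from h import *;st()"
```

```text
t 8.55 man [-66.6 127.6 209.5] yaw y 87.67 zax [ 0.001 -0.005 -1.   ] F [ -5.9 -21.9  13. ] g 0.0
```

jog_arm --deltas '[{"gripper": 0,"offset": [0,-0.017,0],"rotation": [0,0,0]},{"gripper": 0,"offset": [0,-0.018,0],"rotation": [0,0,0]},{"gripper": 0,"offset": [0,0,-0.035],"rotation": [0,0,0]},{"gripper": 0,"offset": [0,0,-0.035],"rotation": [0,0,0]},{"gripper": 0,"offset": [0,0,0],"rotation": [0,0,0]},{"gripper": 0,"offset": [-0.014,-0.0395,0],"rotation": [0,0,0]},{"gripper": 0,"offset": [-0.014,-0.0395,0],"rotation": [0,0,0]},{"gripper": 0,"offset": [-0.014,-0.0395,0],"rotation": [0,0,0]},{"gripper": 0,"offset": [-0.014,-0.0395,0],"rotation": [0,0,0]},{"gripper": 0,"offset": [-0.014,-0.0395,0],"rotation": [0,0,0]},{"gripper": 0,"offset": [-0.014,-0.0395,0],"rotation": [0,0,0]},{"gripper": 0,"offset": [-0.014,-0.0395,0],"rotation": [0,0,0]},{"gripper": 0,"offset": [-0.014,-0.0395,0],"rotation": [0,0,0]},{"gripper": 0,"offset": [0,0,0],"rotation": [0,0,0]},{"gripper": 0,"offset": [0,0,0],"rotation": [0,0,0]},{"gripper": 0,"offset": [0,0,0],"rotation": [0,0,0]}]'

```text
clock: 10.15
position: [0.5629, -0.1506, 0.2773]
ee_rot: [0.017, 1.0, 0.001, 0.0]
ft_force: [0.4, 0.7, 0.0]
grip_width: 0.002
grasp_force: 0.0
```

```bash
python3 -c "
from h import *;st();import cv2
i=imaging.camera('scene');cv2.imwrite('pics/s4.png',cv2.resize(i[130:330,110:470],None,fx=2.2,fy=2.2))"
```

```text
t 10.15 man [  44.4 -217.   277.3] yaw y 88.04 zax [ 0.     0.001 -1.   ] F [0.4 0.7 0. ] g 0.002
```

View pics/s4.png

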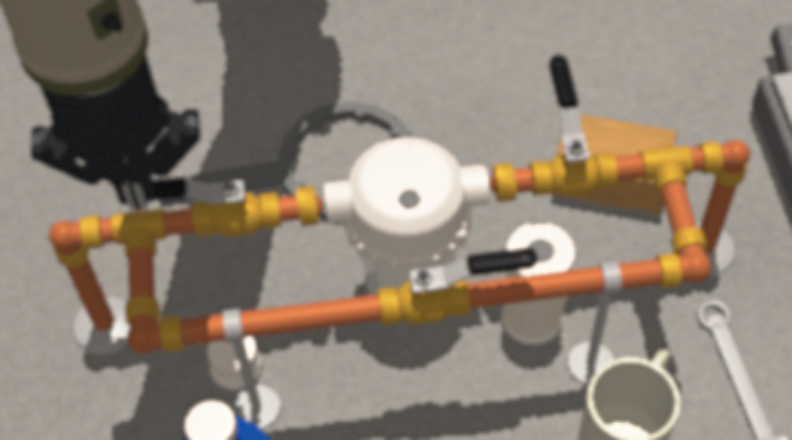

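The left lever now points square towards the robot, from (575,145) to (560,62) in the crop. The finger is above and behind the right lever.

jog_arm --deltas '[{"gripper": 0,"offset": [0,0,0.035],"rotation": [0,0,0]},{"gripper": 0,"offset": [0,0,0.035],"rotation": [0,0,0]},{"gripper": 0,"offset": [0,0,0],"rotation": [0,0,0]},{"gripper": 0,"offset": [0.011,0,0],"rotation": [0,0,0]},{"gripper": 0,"offset": [0.011,-0.001,0],"rotation": [0,0,0]},{"gripper": 0,"offset": [0.009,-0.002,0],"rotation": [0,0,0]},{"gripper": 0,"offset": [0.009,-0.001,0],"rotation": [0,0,0]},{"gripper": 0,"offset": [0.009,0.001,0],"rotation": [0,0,0]},{"gripper": 0,"offset": [0.009,0.001,0],"rotation": [0,0,0]},{"gripper": 0,"offset": [0.009,0.003,0],"rotation": [0,0,0]},{"gripper": 0,"offset": [0.009,0.003,0],"rotation": [0,0,0]},{"gripper": 0,"offset": [0.008,0.005,0],"rotation": [0,0,0]},{"gripper": 0,"offset": [0.008,0.005,0],"rotation": [0,0,0]},{"gripper": 0,"offset": [0.006,0.007,0],"rotation": [0,0,0]},{"gripper": 0,"offset": [0.006,0.007,0],"rotation": [0,0,0]},{"gripper": 0,"offset": [0.004,0.008,0],"rotation": [0,0,0]},{"gripper": 0,"offset": [0.004,0.008,0],"rotation": [0,0,0]},{"gripper": 0,"offset": [0,0.002,0],"rotation": [0,0,0]},{"gripper": 0,"offset": [0,0.002,0],"rotation": [0,0,0]},{"gripper": 0,"offset": [0,0,0],"rotation": [0,0,0]}]'

```text
clock: 12.2
position: [0.4534, -0.1024, 0.2097]
ee_rot: [0.019, 1.0, -0.001, 0.002]
ft_force: [0.1, -9.3, 4.5]
grip_width: 0.0
grasp_force: 4.6
```

jog_arm --deltas '[{"gripper": 0,"offset": [0,0.002,0],"rotation": [0,0,0]},{"gripper": 0,"offset": [0,0,0],"rotation": [0,0,0]},{"gripper": 0,"offset": [0,0,0],"rotation": [0,0,0]}]'

```text
clock: 12.5
position: [0.4533, -0.1022, 0.2097]
ee_rot: [0.02, 1.0, -0.002, 0.003]
ft_force: [1.1, -16.0, 4.8]
grip_width: 0.001
grasp_force: 7.9
```

```bash
python3 -c "
from h import *;st()"
```

```text
t 12.5 man [ -66.8 -172.6  209.7] yaw y 87.71 zax [ 0.005 -0.004 -1.   ] F [  1.1 -16.    4.8] g 0.001
```

jog_arm --deltas '[{"gripper": 0,"offset": [0,0.003,0],"rotation": [0,0,0]},{"gripper": 0,"offset": [0,0,0],"rotation": [0,0,0]},{"gripper": 0,"offset": [0,0,0],"rotation": [0,0,0]}]'

```text
clock: 12.8
position: [0.4533, -0.1019, 0.2098]
ee_rot: [0.021, 1.0, -0.003, 0.003]
ft_force: [0.4, -26.2, 4.2]
grip_width: 0.001
grasp_force: 13.1
```

jog_arm --deltas '[{"gripper": 0,"offset": [0,-0.018,0],"rotation": [0,0,0]},{"gripper": 0,"offset": [0,-0.018,0],"rotation": [0,0,0]},{"gripper": 0,"offset": [0,-0.02,-0.03],"rotation": [0,0,0]},{"gripper": 0,"offset": [0,-0.03,-0.03],"rotation": [0,0,0]},{"gripper": 0,"offset": [0,-0.04,-0.02],"rotation": [0,0,0]},{"gripper": 0,"offset": [0,-0.04,0],"rotation": [0,0,0]},{"gripper": 0,"offset": [0,-0.04,0],"rotation": [0,0,0]},{"gripper": 0,"offset": [0,0,0],"rotation": [0,0,0]},{"gripper": 0,"offset": [0,0,0],"rotation": [0,0,0]},{"gripper": 0,"offset": [0,0,0],"rotation": [0,0,0]}]'

```text
clock: 13.8
position: [0.4458, -0.2997, 0.2879]
ee_rot: [0.017, 1.0, 0.0, 0.001]
ft_force: [0.4, 1.2, 0.8]
grip_width: 0.0
grasp_force: 0.0
```

```bash
python3 -c "
from h import *;st();import cv2
i=imaging.camera('top');cv2.imwrite('pics/t5.png',cv2.resize(i[60:300,150:520],None,fx=2,fy=2))"
```

```text
t 13.8 man [ -67.3 -370.3  287.9] yaw y 88.02 zax [ 0.001  0.001 -1.   ] F [0.4 1.2 0.8] g 0.0
```

View pics/t5.png

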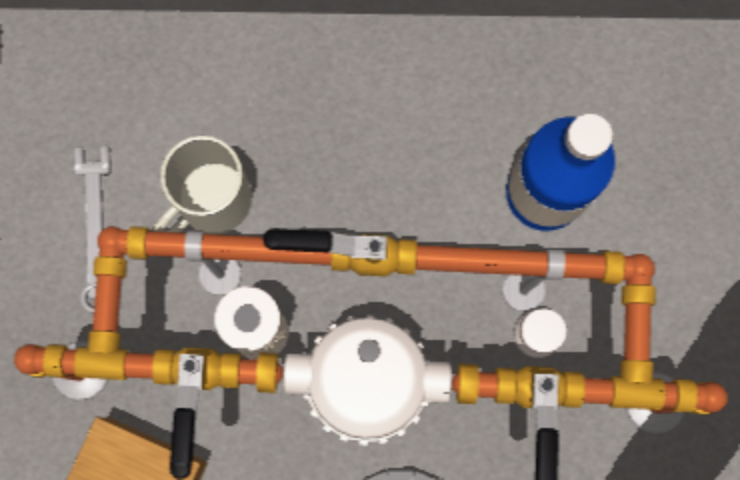

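All three levers are at their stops: bypass along its pipe at (300,240), left at (182,440) and right at (547,455) square across theirs. Nothing else has moved, so I'm handing in.

```bash
python3 -c "
from workcell import workorder
print(workorder.hand_in())"
```

```text
the job is handed in; nothing more can be done
None
```

The filter is on bypass: I pushed the bypass lever fully open first, then the left and right levers fully shut, each to its hard stop. Nothing else in the final top view had moved, and I handed the job in at about 14 s with the arm clear.

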